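# Set the telescoping length stop one hole longer and lock it

### The arm

A 6-joint arm with a two-finger parallel gripper is mounted at the origin on the work surface. World frame = base frame: x ahead of the robot, y to its left, z up, the work surface at z = 0. Lengths are in m, angles in rad, forces in N, time in s.
With the tool pointing down it reaches from about 0.35 to 0.775 m from the base axis. Payload 5.5 kg.
Tool frame: the origin (TCP) lies where the fingers leave the gripper's body, on its centre line; the fingertips stand 73 mm ahead of it and the grasp point (between the pads) lies 54 mm ahead of it; z points along the fingers, y is the direction in which the jaws open and shut (so a half turn about z gives the same grasp; the last joint's range is limited). The gripper opens to 85 mm and grips with 20 to 120 N. Pads are 22 mm wide; open, the fingers measure 114 mm over their backs; the gripper's body (76 mm by 85 mm) begins 54 mm behind the grasp point. The pads swing forward as they close: fully open they stand 13 mm farther back than shut.
Start: joints at [-1.265, 0.313, 0.046, 1.304, 0, 1.431], TCP at [0.248, -0.519, 0.304] pointing down, gripper open.
Joint ranges: [-2.76, 2.76], [-0.86, 1.69], [-1.03, 1.26], [-2.2, 2.34], [-1.47, 1.5], [-3.14, 3.14]. Speed limits (rad/s): [2.57, 2.57, 3.14, 3.14, 3.14, 3.14].

### API

Orientations are given as a unit quaternion [w, x, y, z].
In Python, from workcell import env, read_camera, job, cut_out gives the robot as it stands.
- The arm moves only by the tool servo_tool, never from a script. Its argument "deltas" is a list of rows, each an object of numbers: "dx", "dy", "dz": the shift along the world's x, y, z in mm; "rx", "ry", "rz": the turn, a rotation vector about the world's x, y, z in rad; "fingers": the closure, from -1 (fully open) to 1 (shut). A call has 1 to 8 rows; each row shifts and turns the commanded pose from where the row before left it; what a row does not reach is not made up. A row lasts 1/10 s, in which the tool goes at most 50 mm and 8.59 degrees, less where a joint would pass 70% of its speed; a pose out of reach is approached as far as the arm can. A call is refused whole if a number of a shift passes 50 or a number of a turn 0.15, either way. A call with a gripper value outside its range is refused whole. The fingers move at their own pace and stop on an object; "newtons" is the grip in N (left out, the last holds). Time passes only in rows, so rows that do not move let the fingers close. It gives the time, the measured TCP pose, the force and the opening at its end, in the units of the state.
- env.get_state(): the state, without advancing time (a new reading comes with each control period).
- read_camera(name): name is "side" or "top"; returns a dict with "img" (400x640x3 uint8, red, green, blue), "intrinsics" (3x3 intrinsics, pixels), "k1" (the pictures are not rectified: a ray, as slopes to the right and down, at radius r is drawn at 1 + k1 r^2 times it, then the intrinsics apply), "extrinsics" (4x4, takes a point from camera to world coordinates). Camera axes: x right, y down, z forward; pixel columns grow to the right and rows downward; lengths in m; the calibration is good to about 2 mm. A picture is of the moment at which its call begins. There is no depth.
- job.hand_in(): hands the job in, once; it reports no verdict.
Trained networks look in the newest picture that a camera, given by its name, has taken for a name from the list of things; names that differ only in an ending like _2 or _b are one class to them, and where a whole thing is asked for, a point or a joint stands for the part that bears it (a point fixed in the world has none). Each returns a list of dicts, best first, with "confidence" (0 to 1); they miss things now and then, are a little off and sometimes report something else, mostly with a low value. They report only what shows in the picture. A call takes as long as a camera call. They do not tell look-alikes from the thing itself.
- cut_out(target, camera): "region" (400x640 bool, what is visible of it) and "extent" ([left, top, right, bottom] in pixels, round what is visible of it).
The state is a dict: "clock": time; "joint_pos": joint angles; "qvel": joint speeds; "tau": joint torques, N m; "tcp_pos": TCP position; "orientation": TCP orientation; "wrist_force": force on the tool from outside, world axes, zero at the start; "ft_torque": the same for the moment, N m; "finger_gap": finger opening in m.
Only numpy, scipy, OpenCV 4.12 (cv2) and the standard library are available. Lean on these libraries where they do the work, as an engineer would, in place of code of your own. Each camera call takes 0.05 s, during which the arm holds its last target. There are 200 camera calls.

### The job

The next batch of rails is one hole longer: squeeze the two spring buttons of the telescoping stop arm flush, draw the sleeve outwards to the very next hole so that both buttons snap out again. Then put both pins of the pin spanner into the holes of the lock ring, turn it clockwise until it stops, and set the spanner back on the rubber tool mat, standing on its pins and heel as it was. Leave the rail, roll, tape measure and glue bottle alone.

Things in the scene. Friction and masses are not known exactly. Their poses are not given: they have to be found in the camera images.
- stop_arm: Fixed telescoping length stop, blue-green painted steel, base plate 140 x 120 x 12 mm bolted to the bench. Origin on the bench at the root end; +x runs along the arm, the way the sleeve extends; z up. A fixed dark steel inner tube (34 mm square) runs along x, axis 62 mm above the bench; the sleeve slides on it.
- sleeve (a joint): How far the sleeve is drawn out, m, along +x of stop_arm. 0 = buttons in the holes they start in; the next holes are at 0.050, the ones after at 0.100. About 3 N friction with the buttons in; locked, but for 1.5 mm of play each way, with the buttons snapped out.
- sleeve_hole (a point): Point on the sleeve's axis level with the pair of holes the buttons start in, 62 mm above the bench; moves with the sleeve. The sleeve is a 42 mm square tube, 3 mm wall, from 130 mm on the root side of this point to 80 mm on the outer side. Each side wall has four 17 mm holes at 50 mm pitch. 41 mm of free space below it.
- stop_plate (a point): Centre of the upright plate on the sleeve's outer end: 8 mm thick, 165 mm wide (130 mm to -y of the arm's axis, 35 mm to +y), top 100 mm above the bench. Moves with the sleeve.
- button_l (a joint): How far the button on the arm's +y side is pressed, m: 0 = out, 7.5 mm proud of the sleeve's side; 0.0075 = flush; 0.0105 = trapped under the sleeve wall. Steel, 14 mm diameter, domed; spring 2.4 N out, 4.7 N flush. With both flush, drawing the sleeve along with about 20 N tucks the domes under the holes' edges.
- button_r (a joint): The same for the opposite button, on the arm's -y side. Both buttons belong to the fixed inner tube: they stay in place while the sleeve and its holes move past them, and snap out by themselves in the next holes.
- button_l_tip (a point): Tip of the domed button on the arm's +y side: 28.5 mm from the arm's axis when out, 62 mm above the bench; moves inwards when pressed. Width across both tips 57 mm when out, 42 mm flush.
- button_r_tip (a point): Tip of the opposite button, on the arm's -y side.
- lock_ring (a joint): Angle of the lock ring, rad; grows as it turns clockwise seen from above (tightening). Starts slack between 0 and 0.3; tight against its stop at 1.2. Friction about 0.2 N m.
- ring_top (a point): Centre of the top face of the lock ring, 116 mm above the bench: a steel round nut, 66 mm diameter, 14 mm thick, axis vertical, on the sleeve's 66 mm square clamp head (top 102 mm). Moves with the sleeve, turns with the ring. Two 11.5 mm holes through its thickness, 22 mm either side of the centre along this point's y axis.
- spanner: Loose steel face-pin spanner, 0.35 kg. Origin midway between the ends of its two pins, z up. Pins 8 mm diameter, 11 mm long, pointing down, 22 mm either side along y, under a head 58 (y) x 24 (x) x 12 mm. Handle along +x to 158 mm: 14 mm wide, z = 11 to 33 mm. A foot (heel) under its far end keeps it level. Fully in, the head lies on the ring's face.
- spanner_handle (a point): Point inside the spanner's handle, 60 mm from the pins' midpoint along +x and 24 mm above the pins' ends, near the centre of mass: a good place to grip, 14 mm wide.
- tool_mat: Fixed black rubber tool mat, 240 mm (its x) x 180 mm (its y) x 3 mm. Origin at its centre on the bench; its top is 3 mm above the bench. The spanner starts on it.
- rail: Bystander: loose wooden rail 220 x 42 x 26 mm lying along the stop arm on its -y side; origin under its centre.
- band_roll: Bystander: loose roll of white edge banding lying flat, 116 mm in diameter, 23 mm high; origin under its centre.
- tape: Bystander: loose tape measure case 68 x 34 x 62 mm, black; origin under its centre.
- glue: Bystander: loose white glue bottle 60 mm in diameter, 150 mm high; origin under its centre.
There are look-alikes about, which are no part of the job. Of the things shaped like the spanner, the steel one is meant.

How it is judged:
By the outcome, as a careful person would: the job done as asked, in the order asked, and still so for the second after the job is handed in, with the robot touching nothing.
It also fails if it takes over 69 s, if anything falls off the work surface, if the arm or the gripper's body presses on something with over 40 N, if the wrist force passes 120 N, or if a joint passes its speed limit or range.

## Working session

There is one attempt and no reset: what is moved stays moved. The work goes in short steps, Python scripts to look and compute and a tool call to move; the robot and the scene stay as the last step left them, time stands still between calls to the robot, and variables do not carry over. Pictures are saved under pics/ and viewed, about 8 in all and at most 12, crops included, and the job is handed in when it is done.

Besides the shell and the picture viewer there is one more tool, called after "Emit:" as name(argument=value, ...) on one line, values as JSON. servo_tool: Moves the arm, as the interface text tells. Its arguments: {"type":"object","properties":{"deltas":{"type":"array"},"newtons":{"type":"number"}},"required":["deltas"]}

```bash
ls; mkdir -p pics; cat > h.py <<'E'
import numpy as np, cv2
from workcell import env, read_camera, job, cut_out
def ray(c,u,v):
    K=c["intrinsics"];x=(u-K[0,2])/K[0,0];y=(v-K[1,2])/K[1,1]
    rd=np.hypot(x,y);r=rd
    for _ in range(30): r=rd/(1+c["k1"]*r*r)
    s=r/rd if rd>0 else 1
    E=c["extrinsics"];return E[:3,3],E[:3,:3]@np.array([x*s,y*s,1])
def at_z(c,u,v,z):
    o,d=ray(c,u,v);return o+d*(z-o[2])/d[2]
def proj(c,p):
    E=c["extrinsics"];q=E[:3,:3].T@(np.asarray(p)-E[:3,3]);a=q[:2]/q[2]
    a=a*(1+c["k1"]*(a@a));K=c["intrinsics"];return np.array([K[0,0]*a[0]+K[0,2],K[1,1]*a[1]+K[1,2]])
def save(c,n,box=None,s=1):
    im=c["img"][:,:,::-1]
    if box: im=im[box[1]:box[3],box[0]:box[2]]
    cv2.imwrite("pics/"+n,cv2.resize(im,None,fx=s,fy=s,interpolation=cv2.INTER_CUBIC))
E
python3 - <<'E'
from h import *
for n in("top","side"):
    c=read_camera(n);save(c,n+"0.png",s=1.25)
    print(n,c["intrinsics"].round(1).tolist(),c["k1"],c["extrinsics"].round(3).tolist())
    for t in("stop_arm","sleeve","button_l","button_r","lock_ring","spanner","tool_mat","rail","stop_plate"):
        print(t,[(round(d["confidence"],2),np.round(d["extent"]).astype(int).tolist()) for d in cut_out(t,n)[:4]])
print(env.get_state())
E
```

```text
pics
top [[373.5, 0.0, 320.2], [0.0, 373.5, 199.7], [0.0, 0.0, 1.0]] -0.0417202369243576 [[-0.017, -0.992, 0.124, 0.384], [-1.0, 0.014, -0.026, -0.089], [0.024, -0.124, -0.992, 1.077], [0.0, 0.0, 0.0, 1.0]]
stop_arm [(0.86, [147, 146, 319, 208])]
sleeve [(0.62, [145, 147, 262, 208])]
button_l []
button_r []
lock_ring [(0.75, [231, 165, 253, 191]), (0.52, [240, 103, 268, 128])]
spanner [(0.98, [279, 235, 341, 260]), (0.89, [469, 186, 520, 230]), (0.81, [346, 284, 405, 321]), (0.56, [396, 175, 415, 234])]
tool_mat [(0.86, [356, 154, 440, 256]), (0.34, [281, 106, 304, 138])]
rail [(0.9, [169, 140, 245, 160]), (0.69, [280, 105, 304, 135]), (0.49, [201, 221, 244, 261])]
stop_plate [(0.89, [146, 150, 260, 207])]
side [[399.1, 0.0, 314.9], [0.0, 399.1, 199.6], [0.0, 0.0, 1.0]] -0.057691471449086505 [[-0.991, -0.086, 0.105, 0.415], [-0.134, 0.499, -0.856, 0.789], [0.021, -0.862, -0.506, 0.622], [0.0, 0.0, 0.0, 1.0]]
stop_arm [(0.59, [203, 212, 311, 358])]
sleeve [(0.75, [200, 230, 297, 356])]
button_l [(0.53, [195, 231, 216, 273])]
button_r [(0.53, [195, 231, 216, 273])]
lock_ring [(0.65, [2
[... 279 characters left out ...]
 223, 298, 250])]
{'clock': 1.0, 'joint_pos': array([-1.26459721e+00,  3.13215944e-01,  4.61020900e-02,  1.30361279e+00,
       -8.98584156e-06,  1.43119596e+00]), 'qvel': array([-0.00062297, -0.00028434, -0.00147431,  0.00017968, -0.00038471,
        0.00011523]), 'tau': array([-1.72624736e-04, -4.80475259e+01,  2.98817897e+01,  2.41746011e-04,
       -1.54337740e-04, -3.78637537e-06]), 'tcp_pos': array([ 0.24792679, -0.51883794,  0.30391496]), 'orientation': array([ 3.50966661e-05,  9.75260537e-01,  2.21058552e-01, -1.57824265e-06]), 'wrist_force': array([-0.22239529,  0.05446221,  0.45818429]), 'ft_torque': array([ 0.0273156 , -0.05477015,  0.00037682]), 'finger_gap': 0.08549701006407892}
```

View pics/top0.png

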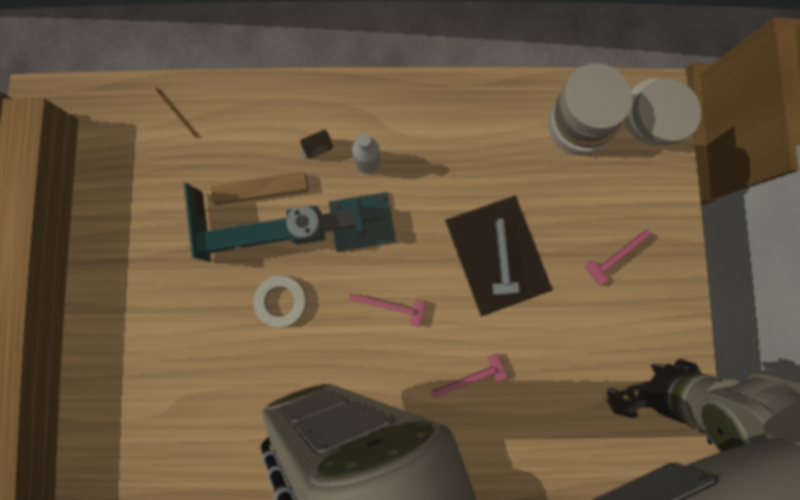

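View pics/side0.png

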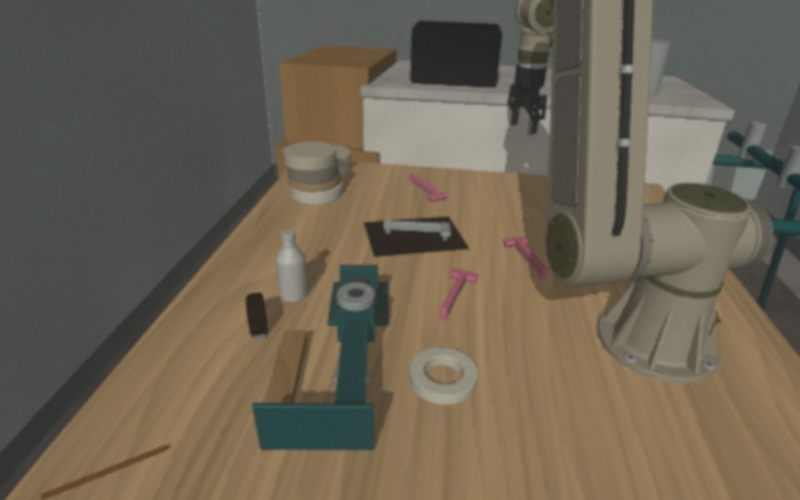

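```bash
python3 - <<'E'
from h import *
T=read_camera("top");S=read_camera("side")
def cr(c,b,s): return cv2.resize(c["img"][b[1]:b[3],b[0]:b[2],::-1],None,fx=s,fy=s,interpolation=cv2.INTER_CUBIC)
def pad(a,h,w):
    o=np.zeros((h,w,3),np.uint8);o[:min(h,a.shape[0]),:min(w,a.shape[1])]=a[:h,:w];return o
a=cr(T,(145,140,325,215),4)
b=cr(T,(390,170,420,240),4); d=cr(S,(200,215,320,285),4)
out=np.vstack([pad(a,300,800),np.hstack([pad(b,290,130),pad(d,290,490),pad(cr(S,(255,285,300,350),4),290,180)])])
cv2.imwrite("pics/comp1.png",cv2.convertScaleAbs(out,alpha=1.6))
# color masks
im=cv2.cvtColor(T["img"],cv2.COLOR_RGB2HSV)
E
```

```text
(no output)
```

View pics/comp1.png

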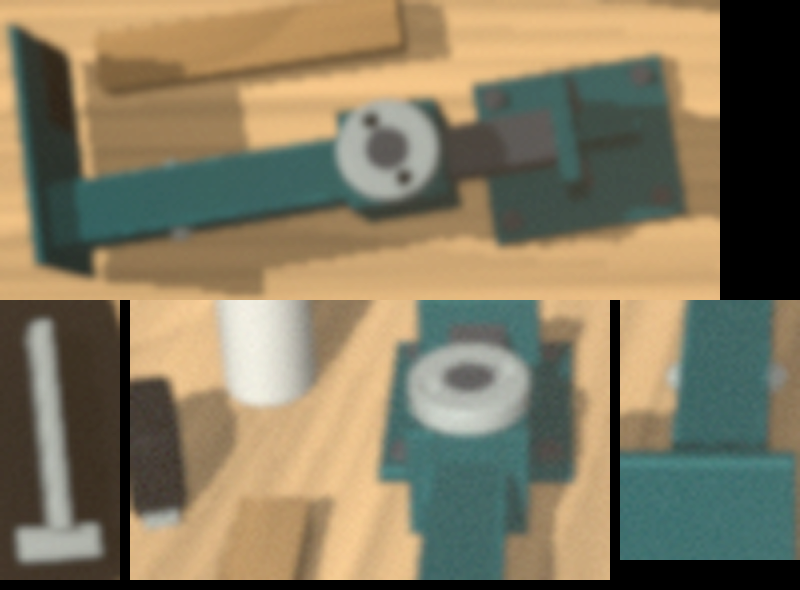

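```bash
python3 - <<'E'
from h import *
T=read_camera("top");S=read_camera("side")
t=lambda X,Y:((X+.5)/4-.5+145,(Y+.5)/4-.5+140)
s=lambda X,Y:((X-620+.5)/4-.5+255,(Y-300+.5)/4-.5+285)
f=lambda p:(p*1000).round(1)
bt=[at_z(T,*t(171,163),.062),at_z(T,*t(180,232),.062)]
bs=[at_z(S,*s(672,376),.062),at_z(S,*s(776,376),.062)]
print("buttons top",f(bt[0]),f(bt[1]),f(np.linalg.norm(bt[0]-bt[1])),"mid",f((bt[0]+bt[1])/2))
print("buttons side",f(bs[0]),f(bs[1]),f(np.linalg.norm(bs[0]-bs[1])),"mid",f((bs[0]+bs[1])/2))
for z,n,P in((.116,"ring ctr/holes/edges",[(388,150),(371,119),(404,178),(335,150),(440,150),(388,100),(388,200)]),(.012,"base",[(472,85),(660,55),(685,213),(500,243)]),(.1,"plate",[(10,25),(40,262)]),(.083,"sleeve edges",[(80,180),(335,140),(80,243),(345,198)])):
    print(n,[f(at_z(T,*t(*p),z))[:2].tolist() for p in P])
ss=lambda X,Y:((X-130+.5)/4-.5+200,(Y-300+.5)/4-.5+215)
print("ring side L/R/near/far",[f(at_z(S,*ss(*p),.116))[:2].tolist() for p in[(407,383),(530,383),(468,415),(470,344)]])
# spanner: masks
def msk(c,box,thr):
    g=c["img"].astype(int);m=np.zeros(g.shape[:2],np.uint8);l,t_,r,b=box
    m[t_:b,l:r]=(g[t_:b,l:r].min(2)>thr);return m
for c,box,n in((T,(390,170,420,240),"top"),(S,(303,170,365,195),"side")):
    m=msk(c,box,75);ys,xs=np.nonzero(m);print(n,len(xs),xs.min(),xs.max(),ys.min(),ys.max())
sp=lambda X,Y:((X+.5)/4-.5+390,(Y-300+.5)/4-.5+170)
print("spanner top handle end L R, head TL TR BL BR z=.036",[f(at_z(T,*sp(*p),.036))[:2].tolist() for p in((28,321),(53,319))],[f(at_z(T,*sp(*p),.026))[:2].tolist() for p in((15,530),(100,523),(18,564),(103,556))])
for z in (.026,.036):
  print("handle edges",z,[f(at_z(T,*sp(*p),z))[:2].tolist() for p in((30,340),(55,340),(43,510),(70,510))])
for d in cut_out("spanner","side"):
    print(d["confidence"],d["extent"])
E
```

```text
buttons top [569.8 248.9  62. ] [521.8 241.4  62. ] 48.5 mid [545.8 245.1  62. ]
buttons side [568.3 248.1  62. ] [519.  240.2  62. ] 49.9 mid [543.7 244.1  62. ]
ring ctr/holes/edges [[566.5, 89.8], [587.2, 101.1], [547.9, 79.2], [567.0, 124.3], [566.0, 55.9], [599.7, 90.1], [533.5, 89.4]]
base [[633.4, 48.7], [654.1, -88.2], [537.3, -104.6], [517.4, 28.3]]
plate [[658.4, 347.5], [498.1, 320.8]]
sleeve edges [[555.2, 303.0], [580.1, 131.7], [512.5, 301.5], [540.4, 124.4]]
ring side L/R/near/far [[598.2, 101.8], [532.6, 90.8], [560.0, 124.7], [572.1, 59.3]]
top 451 394 414 175 234
side 750 303 364 170 191
spanner top handle end L R, head TL TR BL BR z=.036 [[582.7, -335.5], [583.9, -353.6]] [[434.5, -322.2], [438.4, -383.2], [410.5, -323.3], [415.0, -384.3]]
handle edges 0.026 [[570.7, -338.7], [570.5, -356.9], [448.3, -342.8], [448.0, -362.1]]
handle edges 0.036 [[568.9, -336.3], [568.7, -354.3], [447.7, -340.4], [447.4, -359.5]]
0.92 [401.5, 191.7, 436.1, 225.4]
0.89 [306.5, 173.9, 362.5, 190.1]
0.68 [350.5, 212.0, 378.7, 255.7]
0.53 [326.2, 137.8, 358.3, 161.6]
```

The top crop shows the buttons at about px (187,180) and (190,198) and the ring centre near (242,177), with its holes 45 mm apart (44 expected). The steel spanner is on the mat with its head towards the robot. The two cameras place the buttons within 2 mm of each other, at about (544, 245), and the arm points along (-0.147, 0.989). I'm moving above the buttons.

Emit:
servo_tool(deltas=[{"dx": 15,"dy": 38,"rz": 0.064},{"dx": 15,"dy": 38,"rz": 0.064},{"dx": 15,"dy": 38,"rz": 0.064},{"dx": 15,"dy": 38,"rz": 0.064},{"dx": 15,"dy": 38,"rz": 0.064},{"dx": 15,"dy": 38,"rz": 0.064},{"dx": 15,"dy": 38,"rz": 0.064},{"dx": 15,"dy": 38,"rz": 0.064}], newtons=60)

```text
invalid input at $.deltas[0]: expected keys dx, dy, dz, rx, ry, rz, fingers
```

Emit:
servo_tool(deltas=[{"dx": 15,"dy": 38,"rz": 0.064},{"dx": 15,"dy": 38,"rz": 0.064},{"dx": 15,"dy": 38,"rz": 0.064},{"dx": 15,"dy": 38,"rz": 0.064},{"dx": 15,"dy": 38,"dz": -10,"rz": 0.064},{"dx": 15,"dy": 38,"dz": -20,"rz": 0.064},{"dx": 15,"dy": 38,"dz": -20,"rz": 0.064},{"dx": 15,"dy": 38,"dz": -20,"rz": 0.064}])

```text
invalid input at $.deltas[0]: expected keys dx, dy, dz, rx, ry, rz, fingers
```

Emit:
servo_tool(deltas=[{"dx": 15,"dy": 38,"dz": 0,"rx": 0,"ry": 0,"rz": 0.064,"fingers": -1},{"dx": 15,"dy": 38,"dz": 0,"rx": 0,"ry": 0,"rz": 0.064,"fingers": -1},{"dx": 15,"dy": 38,"dz": 0,"rx": 0,"ry": 0,"rz": 0.064,"fingers": -1},{"dx": 15,"dy": 38,"dz": 0,"rx": 0,"ry": 0,"rz": 0.064,"fingers": -1},{"dx": 15,"dy": 38,"dz": 0,"rx": 0,"ry": 0,"rz": 0.064,"fingers": -1},{"dx": 15,"dy": 38,"dz": 0,"rx": 0,"ry": 0,"rz": 0.064,"fingers": -1},{"dx": 15,"dy": 38,"dz": 0,"rx": 0,"ry": 0,"rz": 0.064,"fingers": -1},{"dx": 15,"dy": 38,"dz": 0,"rx": 0,"ry": 0,"rz": 0.064,"fingers": -1}], newtons=60)

```text
clock: 2.05
tcp_pos: [0.3682, -0.2133, 0.3041]
orientation: [0.0, 0.887, 0.462, 0.0]
wrist_force: [0.7, -0.1, -0.4]
finger_gap: 0.0853
```

Emit:
servo_tool(deltas=[{"dx": 15,"dy": 38,"dz": 0,"rx": 0,"ry": 0,"rz": 0.064,"fingers": -1},{"dx": 15,"dy": 38,"dz": 0,"rx": 0,"ry": 0,"rz": 0.064,"fingers": -1},{"dx": 15,"dy": 38,"dz": 0,"rx": 0,"ry": 0,"rz": 0.064,"fingers": -1},{"dx": 15,"dy": 38,"dz": 0,"rx": 0,"ry": 0,"rz": 0.064,"fingers": -1},{"dx": 15,"dy": 38,"dz": -10,"rx": 0,"ry": 0,"rz": 0.064,"fingers": -1},{"dx": 15,"dy": 38,"dz": -20,"rx": 0,"ry": 0,"rz": 0.064,"fingers": -1},{"dx": 15,"dy": 38,"dz": -20,"rx": 0,"ry": 0,"rz": 0.064,"fingers": -1},{"dx": 15,"dy": 38,"dz": -20,"rx": 0,"ry": 0,"rz": 0.064,"fingers": -1}])

```text
clock: 2.85
tcp_pos: [0.4885, 0.0909, 0.2336]
orientation: [0.0, 0.741, 0.672, 0.0]
wrist_force: [0.7, -0.6, 0.6]
finger_gap: 0.0854
```

Emit:
servo_tool(deltas=[{"dx": 11,"dy": 31,"dz": 0,"rx": 0,"ry": 0,"rz": 0.049,"fingers": -1},{"dx": 11,"dy": 31,"dz": 0,"rx": 0,"ry": 0,"rz": 0.049,"fingers": -1},{"dx": 11,"dy": 31,"dz": 0,"rx": 0,"ry": 0,"rz": 0.049,"fingers": -1},{"dx": 11,"dy": 31,"dz": 0,"rx": 0,"ry": 0,"rz": 0.049,"fingers": -1},{"dx": 11,"dy": 30,"dz": 0,"rx": 0,"ry": 0,"rz": 0.049,"fingers": -1},{"dx": 0,"dy": 0,"dz": -20,"rx": 0,"ry": 0,"rz": 0,"fingers": -1},{"dx": 0,"dy": 0,"dz": -20,"rx": 0,"ry": 0,"rz": 0,"fingers": -1},{"dx": 0,"dy": 0,"dz": 0,"rx": 0,"ry": 0,"rz": 0,"fingers": -1}])

```text
clock: 3.65
tcp_pos: [0.5412, 0.2431, 0.191]
orientation: [-0.001, 0.654, 0.756, -0.002]
wrist_force: [-0.5, -1.1, -0.4]
finger_gap: 0.0854
```

```bash
python3 - <<'E'
from h import *
s=env.get_state();print(s["tcp_pos"],s["orientation"],s["joint_pos"].round(2))
S=read_camera("side");T=read_camera("top")
a=cv2.resize(S["img"][180:380,180:340,::-1],None,fx=3,fy=3,interpolation=cv2.INTER_CUBIC)
cv2.imwrite("pics/s2.png",cv2.convertScaleAbs(a,alpha=1.6))
E
```

```text
[0.54120162 0.24306923 0.19098181] [-0.00144652  0.65414081  0.75636784 -0.00232368] [ 0.29  0.41 -0.1   1.07 -0.    1.71]
```

View pics/s2.png

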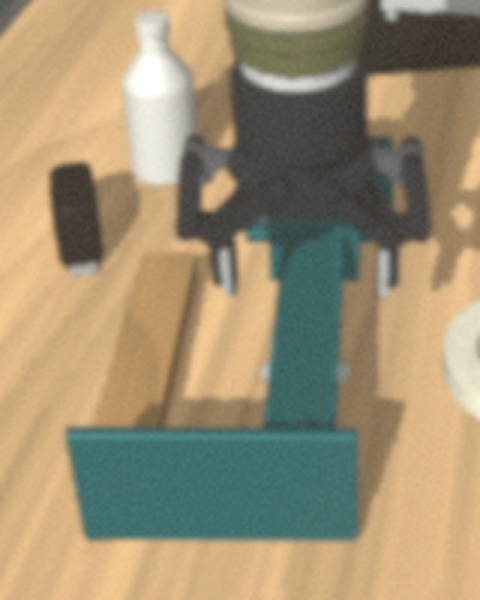

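Emit:
servo_tool(deltas=[{"dx": 1,"dy": 1,"dz": -19,"rx": 0,"ry": 0,"rz": 0,"fingers": -1},{"dx": 1,"dy": 0.5,"dz": -19,"rx": 0,"ry": 0,"rz": 0,"fingers": -1},{"dx": 0.5,"dy": 0.5,"dz": -19,"rx": 0,"ry": 0,"rz": 0,"fingers": -1},{"dx": 0,"dy": 0,"dz": -19,"rx": 0,"ry": 0,"rz": 0,"fingers": -1},{"dx": 0,"dy": 0,"dz": 0,"rx": 0,"ry": 0,"rz": 0,"fingers": -1},{"dx": 0,"dy": 0,"dz": 0,"rx": 0,"ry": 0,"rz": 0,"fingers": -1}])

```text
clock: 4.35
tcp_pos: [0.546, 0.2451, 0.1191]
orientation: [0.0, 0.655, 0.756, 0.0]
wrist_force: [-0.2, 0.3, -0.8]
finger_gap: 0.0854
```

```bash
python3 - <<'E'
from h import *
s=env.get_state();print(s["tcp_pos"],s["orientation"])
S=read_camera("side")
b=(180,180,340,380)
a=cv2.convertScaleAbs(cv2.resize(S["img"][b[1]:b[3],b[0]:b[2],::-1],None,fx=3,fy=3,interpolation=cv2.INTER_CUBIC),alpha=1.6)
from scipy.spatial.transform import Rotation as R
q=s["orientation"];M=R.from_quat([q[1],q[2],q[3],q[0]]).as_matrix()
for y in(-.0425,0,.0425):
    u,v=proj(S,s["tcp_pos"]+M@np.array([0,y,.060]));p=(int((u+.5-b[0])*3),int((v+.5-b[1])*3));print(y,u,v);cv2.circle(a,p,3,(0,0,255),1)
cv2.imwrite("pics/s3.png",a)
E
```

```text
[0.54598086 0.24505926 0.11912423] [2.98404435e-04 6.54567352e-01 7.56003485e-01 4.71442912e-04]
-0.0425 301.4522217221801 305.16418046026837
0 279.3499222231527 304.9174005093574
0.0425 257.2383161258494 304.6324112057151
```

View pics/s3.png

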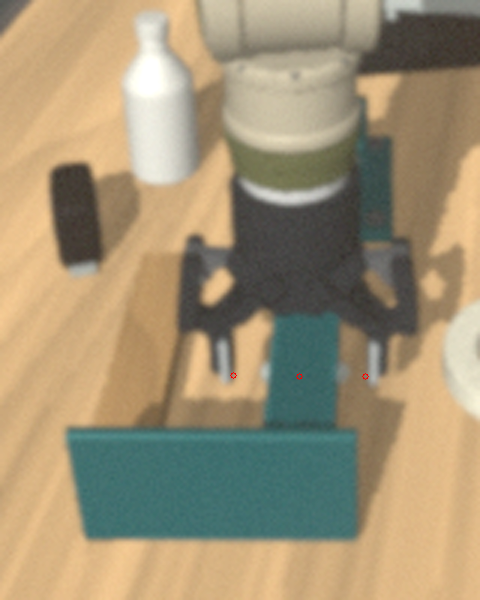

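Emit:
servo_tool(deltas=[{"dx": -3,"dy": 0,"dz": -5,"rx": 0,"ry": 0,"rz": 0,"fingers": -1},{"dx": 0,"dy": 0,"dz": 0,"rx": 0,"ry": 0,"rz": 0,"fingers": -0.2},{"dx": 0,"dy": 0,"dz": 0,"rx": 0,"ry": 0,"rz": 0,"fingers": 0},{"dx": 0,"dy": 0,"dz": 0,"rx": 0,"ry": 0,"rz": 0,"fingers": 0.1},{"dx": 0,"dy": 0,"dz": 0,"rx": 0,"ry": 0,"rz": 0,"fingers": 0.2},{"dx": 0,"dy": 0,"dz": 0,"rx": 0,"ry": 0,"rz": 0,"fingers": 0.2}], newtons=25)

```text
clock: 5.0
tcp_pos: [0.5433, 0.2454, 0.1141]
orientation: [0.001, 0.654, 0.756, 0.001]
wrist_force: [-0.7, -0.5, 5.6]
finger_gap: 0.0415
```

Emit:
servo_tool(deltas=[{"dx": 0,"dy": 0,"dz": 0,"rx": 0,"ry": 0,"rz": 0,"fingers": 0.2},{"dx": 0,"dy": 0,"dz": 0,"rx": 0,"ry": 0,"rz": 0,"fingers": 0.2}])

```text
clock: 5.2
tcp_pos: [0.5433, 0.2454, 0.1141]
orientation: [0.001, 0.654, 0.756, 0.001]
wrist_force: [0.5, -0.9, 5.1]
finger_gap: 0.0416
```

Emit:
servo_tool(deltas=[{"dx": 0,"dy": 0,"dz": 0,"rx": 0,"ry": 0,"rz": 0,"fingers": 1},{"dx": 0,"dy": 0,"dz": 0,"rx": 0,"ry": 0,"rz": 0,"fingers": 1},{"dx": -0.3,"dy": 2,"dz": 0,"rx": 0,"ry": 0,"rz": 0,"fingers": 1},{"dx": -0.3,"dy": 2,"dz": 0,"rx": 0,"ry": 0,"rz": 0,"fingers": 1},{"dx": -0.3,"dy": 2,"dz": 0,"rx": 0,"ry": 0,"rz": 0,"fingers": 1}], newtons=80)

```text
clock: 5.7
tcp_pos: [0.5427, 0.2493, 0.1142]
orientation: [0.002, 0.655, 0.756, -0.001]
wrist_force: [2.4, -14.2, 8.7]
finger_gap: 0.0411
```

Emit:
servo_tool(deltas=[{"dx": -0.3,"dy": 2,"dz": 0,"rx": 0,"ry": 0,"rz": 0,"fingers": 1},{"dx": -0.3,"dy": 2,"dz": 0,"rx": 0,"ry": 0,"rz": 0,"fingers": 1},{"dx": -0.3,"dy": 2,"dz": 0,"rx": 0,"ry": 0,"rz": 0,"fingers": 1},{"dx": -0.3,"dy": 2,"dz": 0,"rx": 0,"ry": 0,"rz": 0,"fingers": 1}])

```text
clock: 6.1
tcp_pos: [0.542, 0.2536, 0.1142]
orientation: [0.005, 0.656, 0.755, -0.003]
wrist_force: [2.0, -16.0, 8.1]
finger_gap: 0.0412
```

Emit:
servo_tool(deltas=[{"dx": 0,"dy": 0,"dz": 0,"rx": 0,"ry": 0,"rz": 0,"fingers": 1},{"dx": 0,"dy": 0,"dz": 0,"rx": 0,"ry": 0,"rz": 0,"fingers": 1},{"dx": 0,"dy": 0,"dz": 0,"rx": 0,"ry": 0,"rz": 0,"fingers": 1}])

```text
clock: 6.4
tcp_pos: [0.5413, 0.2582, 0.1142]
orientation: [0.002, 0.654, 0.756, -0.0]
wrist_force: [0.2, -2.9, 7.2]
finger_gap: 0.0413
```

```bash
cat > plate.py <<'E'
from h import *
# plate position along the arm: outer top edge in side picture, fitted rows over columns of the plate, vs first picture
im0=cv2.imread("pics/side0.png");im0=cv2.resize(im0,(640,400))
S=read_camera("side");im1=np.ascontiguousarray(S["img"][:,:,::-1])
g0=cv2.cvtColor(im0,cv2.COLOR_BGR2GRAY).astype(np.float32);g1=cv2.cvtColor(im1,cv2.COLOR_BGR2GRAY).astype(np.float32)
def edge(im,u,lo=310,hi=350):  # blue minus red contrast rises on teal
    d=cv2.GaussianBlur(im[:,:,0].astype(np.float32)-im[:,:,2],(1,5),0);col=d[lo:hi+40,u-1:u+2].mean(1);k=np.argmax(np.diff(col));return lo+k+.5
for n,im in(("start",im0),("now",im1)):
    e=np.array([at_z(S,u,edge(im,u),.1) for u in range(216,255,4)]);print(n,(np.median(e,0)*1000).round(1))
E
python3 plate.py; python3 - <<'E'
from h import *
S=read_camera("side");b=(180,200,330,380)
cv2.imwrite("pics/s4.png",cv2.convertScaleAbs(cv2.resize(S["img"][b[1]:b[3],b[0]:b[2],::-1],None,fx=3,fy=3,interpolation=cv2.INTER_CUBIC),alpha=1.6))
E
```

```text
start [603.8 337.  100. ]
now [600.2 348.6 100. ]
```

Emit:
servo_tool(deltas=[{"dx": -0.6,"dy": 4,"dz": 0,"rx": 0,"ry": 0,"rz": 0,"fingers": 1},{"dx": -0.6,"dy": 4,"dz": 0,"rx": 0,"ry": 0,"rz": 0,"fingers": 1},{"dx": -0.6,"dy": 4,"dz": 0,"rx": 0,"ry": 0,"rz": 0,"fingers": 1},{"dx": -0.6,"dy": 4,"dz": 0,"rx": 0,"ry": 0,"rz": 0,"fingers": 1},{"dx": -0.6,"dy": 4,"dz": 0,"rx": 0,"ry": 0,"rz": 0,"fingers": 1},{"dx": -0.6,"dy": 4,"dz": 0,"rx": 0,"ry": 0,"rz": 0,"fingers": 1},{"dx": -0.6,"dy": 4,"dz": 0,"rx": 0,"ry": 0,"rz": 0,"fingers": 1},{"dx": 0,"dy": 0,"dz": 0,"rx": 0,"ry": 0,"rz": 0,"fingers": 1}])

```text
clock: 7.3
tcp_pos: [0.5369, 0.2866, 0.1142]
orientation: [0.001, 0.654, 0.756, 0.0]
wrist_force: [0.6, -0.7, 7.2]
finger_gap: 0.0406
```

Emit:
servo_tool(deltas=[{"dx": -0.2,"dy": 1,"dz": 0,"rx": 0,"ry": 0,"rz": 0,"fingers": 1},{"dx": -0.1,"dy": 1,"dz": 0,"rx": 0,"ry": 0,"rz": 0,"fingers": 1},{"dx": -0.2,"dy": 1,"dz": 0,"rx": 0,"ry": 0,"rz": 0,"fingers": 1},{"dx": -0.1,"dy": 1,"dz": 0,"rx": 0,"ry": 0,"rz": 0,"fingers": 1},{"dx": 0,"dy": 0,"dz": 0,"rx": 0,"ry": 0,"rz": 0,"fingers": 1}])

```text
clock: 7.8
tcp_pos: [0.536, 0.2924, 0.1142]
orientation: [-0.0, 0.654, 0.757, 0.002]
wrist_force: [-0.8, 3.6, 6.5]
finger_gap: 0.0409
```

Emit:
servo_tool(deltas=[{"dx": 0,"dy": 0.5,"dz": 0,"rx": 0,"ry": 0,"rz": 0,"fingers": 1},{"dx": -0.1,"dy": 0.5,"dz": 0,"rx": 0,"ry": 0,"rz": 0,"fingers": 1},{"dx": 0,"dy": 0.5,"dz": 0,"rx": 0,"ry": 0,"rz": 0,"fingers": 1},{"dx": -0.1,"dy": 0.5,"dz": 0,"rx": 0,"ry": 0,"rz": 0,"fingers": 1},{"dx": 0,"dy": 0,"dz": 0,"rx": 0,"ry": 0,"rz": 0,"fingers": 1}])

```text
clock: 8.3
tcp_pos: [0.5358, 0.2933, 0.1142]
orientation: [0.001, 0.654, 0.756, 0.001]
wrist_force: [-0.7, -1.2, 7.2]
finger_gap: 0.041
```

Emit:
servo_tool(deltas=[{"dx": 0,"dy": 0.5,"dz": 0,"rx": 0,"ry": 0,"rz": 0,"fingers": 1},{"dx": -0.1,"dy": 0.5,"dz": 0,"rx": 0,"ry": 0,"rz": 0,"fingers": 1},{"dx": 0,"dy": 0.5,"dz": 0,"rx": 0,"ry": 0,"rz": 0,"fingers": 1},{"dx": -0.1,"dy": 0.5,"dz": 0,"rx": 0,"ry": 0,"rz": 0,"fingers": 1},{"dx": 0,"dy": 0,"dz": 0,"rx": 0,"ry": 0,"rz": 0,"fingers": 1}])

```text
clock: 8.8
tcp_pos: [0.5356, 0.2949, 0.1141]
orientation: [0.001, 0.654, 0.756, 0.0]
wrist_force: [-0.8, -2.6, 7.9]
finger_gap: 0.0411
```

Emit:
servo_tool(deltas=[{"dx": 0,"dy": 0.5,"dz": 0,"rx": 0,"ry": 0,"rz": 0,"fingers": 1},{"dx": -0.1,"dy": 0.5,"dz": 0,"rx": 0,"ry": 0,"rz": 0,"fingers": 1},{"dx": 0,"dy": 0.5,"dz": 0,"rx": 0,"ry": 0,"rz": 0,"fingers": 1},{"dx": -0.1,"dy": 0.5,"dz": 0,"rx": 0,"ry": 0,"rz": 0,"fingers": 1},{"dx": 0,"dy": 0,"dz": 0,"rx": 0,"ry": 0,"rz": 0,"fingers": 1}])

```text
clock: 9.3
tcp_pos: [0.5354, 0.2965, 0.1142]
orientation: [0.001, 0.654, 0.756, -0.0]
wrist_force: [-0.8, -4.6, 8.1]
finger_gap: 0.0415
```

Emit:
servo_tool(deltas=[{"dx": 0,"dy": 0.5,"dz": 0,"rx": 0,"ry": 0,"rz": 0,"fingers": 1},{"dx": -0.1,"dy": 0.5,"dz": 0,"rx": 0,"ry": 0,"rz": 0,"fingers": 1},{"dx": 0,"dy": 0.5,"dz": 0,"rx": 0,"ry": 0,"rz": 0,"fingers": 1},{"dx": -0.1,"dy": 0.5,"dz": 0,"rx": 0,"ry": 0,"rz": 0,"fingers": 1},{"dx": 0,"dy": 0,"dz": 0,"rx": 0,"ry": 0,"rz": 0,"fingers": 1}])

```text
clock: 9.8
tcp_pos: [0.5353, 0.297, 0.1142]
orientation: [0.002, 0.654, 0.756, -0.001]
wrist_force: [-0.9, -10.9, 9.2]
finger_gap: 0.0415
```

The sleeve stopped at about 51.5 mm and the force is rising, so the buttons have snapped out. I'll ease back, release and lift.

Emit:
servo_tool(deltas=[{"dx": 0.2,"dy": -1.5,"dz": 0,"rx": 0,"ry": 0,"rz": 0,"fingers": 1},{"dx": 0.2,"dy": -1.5,"dz": 0,"rx": 0,"ry": 0,"rz": 0,"fingers": 1},{"dx": 0,"dy": 0,"dz": 0,"rx": 0,"ry": 0,"rz": 0,"fingers": -1},{"dx": 0,"dy": 0,"dz": 0,"rx": 0,"ry": 0,"rz": 0,"fingers": -1},{"dx": 0,"dy": 0,"dz": 0,"rx": 0,"ry": 0,"rz": 0,"fingers": -1},{"dx": 0,"dy": 0,"dz": 0,"rx": 0,"ry": 0,"rz": 0,"fingers": -1},{"dx": 0,"dy": 0,"dz": 20,"rx": 0,"ry": 0,"rz": 0,"fingers": -1},{"dx": 0,"dy": 0,"dz": 30,"rx": 0,"ry": 0,"rz": 0,"fingers": -1}])

```text
clock: 10.6
tcp_pos: [0.5337, 0.2956, 0.161]
orientation: [-0.001, 0.654, 0.756, -0.002]
wrist_force: [0.2, 0.2, 0.3]
finger_gap: 0.0854
```

Emit:
servo_tool(deltas=[{"dx": -3,"dy": -30,"dz": 30,"rx": 0,"ry": 0,"rz": 0.093,"fingers": -1},{"dx": -3,"dy": -40,"dz": 10,"rx": 0,"ry": 0,"rz": 0.093,"fingers": -1},{"dx": -3,"dy": -40,"dz": 0,"rx": 0,"ry": 0,"rz": 0.093,"fingers": -1},{"dx": -3,"dy": -40,"dz": 0,"rx": 0,"ry": 0,"rz": 0.093,"fingers": -1},{"dx": -3,"dy": -40,"dz": 0,"rx": 0,"ry": 0,"rz": 0.093,"fingers": -1},{"dx": -3,"dy": -40,"dz": 0,"rx": 0,"ry": 0,"rz": 0.093,"fingers": -1},{"dx": -3,"dy": -40,"dz": 0,"rx": 0,"ry": 0,"rz": 0.093,"fingers": -1},{"dx": -3,"dy": -40,"dz": 0,"rx": 0,"ry": 0,"rz": 0.093,"fingers": -1}])

```text
clock: 11.4
tcp_pos: [0.5108, -0.0153, 0.203]
orientation: [0.0, 0.333, 0.943, 0.0]
wrist_force: [0.8, 0.1, -0.5]
finger_gap: 0.0851
```

Emit:
servo_tool(deltas=[{"dx": -3,"dy": -40,"dz": 0,"rx": 0,"ry": 0,"rz": 0.093,"fingers": -1},{"dx": -3,"dy": -40,"dz": 0,"rx": 0,"ry": 0,"rz": 0.093,"fingers": -1},{"dx": -3,"dy": -40,"dz": 0,"rx": 0,"ry": 0,"rz": 0.093,"fingers": -1},{"dx": -3,"dy": -40,"dz": 0,"rx": 0,"ry": 0,"rz": 0.093,"fingers": -1},{"dx": -3,"dy": -40,"dz": 0,"rx": 0,"ry": 0,"rz": 0.093,"fingers": -1},{"dx": -3,"dy": -40,"dz": 0,"rx": 0,"ry": 0,"rz": 0.093,"fingers": -1},{"dx": -3,"dy": -40,"dz": 0,"rx": 0,"ry": 0,"rz": 0.093,"fingers": -1},{"dx": -3,"dy": -40,"dz": 0,"rx": 0,"ry": 0,"rz": 0.093,"fingers": -1}])

```text
clock: 12.2
tcp_pos: [0.4867, -0.3354, 0.2028]
orientation: [-0.0, -0.032, 0.999, 0.0]
wrist_force: [1.0, 0.1, 0.8]
finger_gap: 0.0852
```

```bash
python3 plate.py; python3 - <<'E'
from h import *
s=env.get_state();q=s["orientation"];print(s["tcp_pos"],q,"yang",2*np.arctan2(q[2],q[1])-np.pi/2,s["joint_pos"].round(2))
T=read_camera("top");S=read_camera("side")
def cr(c,b,k): return cv2.resize(c["img"][b[1]:b[3],b[0]:b[2],::-1],None,fx=k,fy=k,interpolation=cv2.INTER_CUBIC)
a=cr(T,(200,150,270,215),8); b=cr(S,(240,230,320,300),3); d=cr(S,(230,270,310,340),3); 
r=np.zeros((520,240,3),np.uint8);r[:210,:240]=b;r[220:430,:240]=d
cv2.imwrite("pics/c5.png",cv2.convertScaleAbs(np.hstack([a,r]),alpha=1.6))
E
```

```text
start [603.8 337.  100. ]
now [588.2 387.1 100. ]
[ 0.48671175 -0.34168787  0.20281853] [ 4.61017566e-04 -3.20456389e-02  9.99482984e-01 -2.57488990e-03] yang 1.634898798522877 [-0.75  0.39 -0.09  1.08 -0.   -0.81]
```

View pics/c5.png

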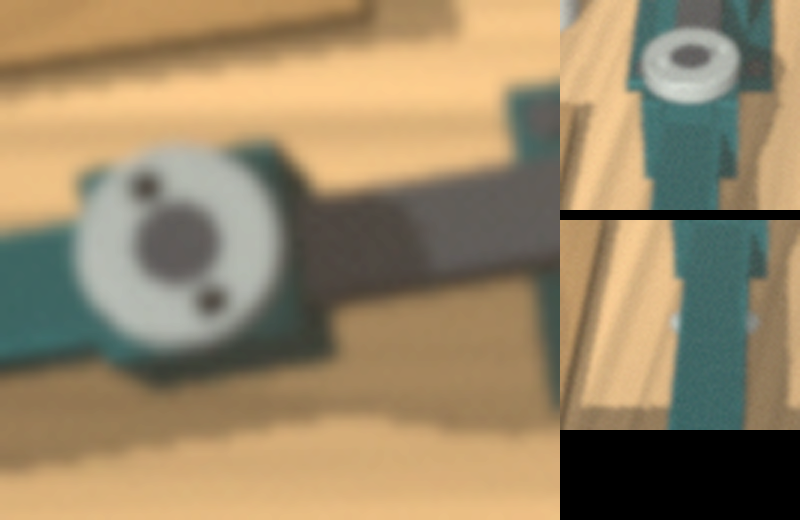

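Emit:
servo_tool(deltas=[{"dx": -2,"dy": -8,"dz": -20,"rx": 0,"ry": 0,"rz": -0.01,"fingers": -1},{"dx": 0,"dy": 0,"dz": -30,"rx": 0,"ry": 0,"rz": 0,"fingers": -1},{"dx": 0,"dy": 0,"dz": -30,"rx": 0,"ry": 0,"rz": 0,"fingers": -1},{"dx": 0,"dy": 0,"dz": -20,"rx": 0,"ry": 0,"rz": 0,"fingers": -1},{"dx": 0,"dy": 0,"dz": -10,"rx": 0,"ry": 0,"rz": 0,"fingers": -1},{"dx": 0,"dy": 0,"dz": 0,"rx": 0,"ry": 0,"rz": 0,"fingers": -1},{"dx": 0,"dy": 0,"dz": 0,"rx": 0,"ry": 0,"rz": 0,"fingers": -1}])

```text
clock: 13.05
tcp_pos: [0.4856, -0.3416, 0.0937]
orientation: [0.0, -0.026, 1.0, -0.0]
wrist_force: [0.0, 0.1, -0.1]
finger_gap: 0.0854
```

```bash
python3 - <<'E'
from h import *
T=read_camera("top")
b=(360,150,450,270)
cv2.imwrite("pics/c6.png",cv2.convertScaleAbs(cv2.resize(T["img"][b[1]:b[3],b[0]:b[2],::-1],None,fx=5,fy=5,interpolation=cv2.INTER_CUBIC),alpha=1.6))
t=lambda X,Y:((X+.5)/8-.5+200,(Y+.5)/8-.5+150)
for p in((177.5,243.5),(145,187),(210,300),(177,243)): print((at_z(T,*t(*p),.116)*1000).round(1))
# ring disc: bright-pixels ellipse centroid
s=env.get_state();q=s["orientation"];print(s["tcp_pos"],"yang",2*np.arctan2(q[2],q[1])-np.pi/2)
E
```

```text
[559.6 141.4 116. ]
[578.5 152.3 116. ]
[540.8 130.5 116. ]
[559.8 141.6 116. ]
[ 0.48592545 -0.3420081   0.09422909] yang 1.6223853676601268
```

View pics/c6.png

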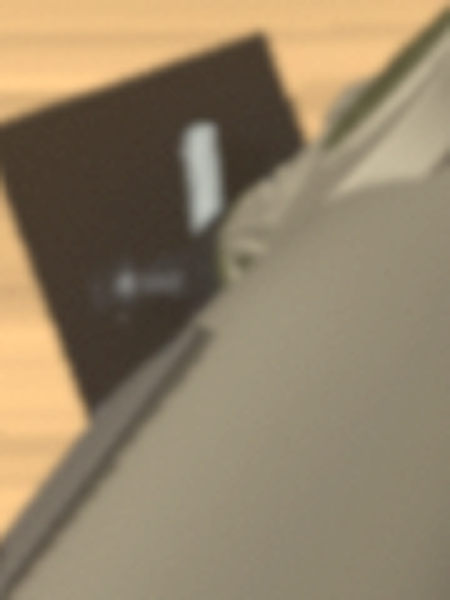

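Emit:
servo_tool(deltas=[{"dx": -1,"dy": -7.5,"dz": -11,"rx": 0,"ry": 0,"rz": 0,"fingers": -1},{"dx": 0,"dy": 0,"dz": 0,"rx": 0,"ry": 0,"rz": 0,"fingers": -1},{"dx": 0,"dy": 0,"dz": 0,"rx": 0,"ry": 0,"rz": 0,"fingers": 0},{"dx": 0,"dy": 0,"dz": 0,"rx": 0,"ry": 0,"rz": 0,"fingers": 0.3},{"dx": 0,"dy": 0,"dz": 0,"rx": 0,"ry": 0,"rz": 0,"fingers": 0.5},{"dx": 0,"dy": 0,"dz": 0,"rx": 0,"ry": 0,"rz": 0,"fingers": 0.6},{"dx": 0,"dy": 0,"dz": 0,"rx": 0,"ry": 0,"rz": 0,"fingers": 0.7},{"dx": 0,"dy": 0,"dz": 0,"rx": 0,"ry": 0,"rz": 0,"fingers": 1}], newtons=25)

```text
clock: 13.9
tcp_pos: [0.4842, -0.3494, 0.0821]
orientation: [0.0, -0.026, 1.0, -0.0]
wrist_force: [0.5, -0.4, 0.7]
finger_gap: 0.0137
```

Emit:
servo_tool(deltas=[{"dx": 0,"dy": 0,"dz": 0,"rx": 0,"ry": 0,"rz": 0,"fingers": 1},{"dx": 0,"dy": 0,"dz": 0,"rx": 0,"ry": 0,"rz": 0,"fingers": 1},{"dx": 0,"dy": 0,"dz": 0,"rx": 0,"ry": 0,"rz": 0,"fingers": 1}], newtons=70)

```text
clock: 14.2
tcp_pos: [0.4843, -0.3494, 0.0823]
orientation: [0.0, -0.026, 1.0, -0.0]
wrist_force: [0.1, 1.1, 4.3]
finger_gap: 0.0125
```

Emit:
servo_tool(deltas=[{"dx": 0,"dy": 0,"dz": 10,"rx": 0,"ry": 0,"rz": 0,"fingers": 1},{"dx": 0,"dy": 0,"dz": 20,"rx": 0,"ry": 0,"rz": 0,"fingers": 1},{"dx": 0,"dy": 0,"dz": 40,"rx": 0,"ry": 0,"rz": 0,"fingers": 1},{"dx": 0,"dy": 0,"dz": 40,"rx": 0,"ry": 0,"rz": 0,"fingers": 1},{"dx": 0,"dy": 0,"dz": 40,"rx": 0,"ry": 0,"rz": 0,"fingers": 1},{"dx": 0,"dy": 0,"dz": 30,"rx": 0,"ry": 0,"rz": 0,"fingers": 1},{"dx": 0,"dy": 0,"dz": 0,"rx": 0,"ry": 0,"rz": 0,"fingers": 1}])

```text
clock: 14.9
tcp_pos: [0.4855, -0.3506, 0.267]
orientation: [0.003, -0.026, 1.0, -0.003]
wrist_force: [0.6, -1.3, -3.5]
finger_gap: 0.0129
```

Emit:
servo_tool(deltas=[{"dx": 3,"dy": 38,"dz": 0,"rx": 0,"ry": 0,"rz": 0.145,"fingers": 1},{"dx": 3,"dy": 38,"dz": 0,"rx": 0,"ry": 0,"rz": 0.145,"fingers": 1},{"dx": 3,"dy": 38,"dz": 0,"rx": 0,"ry": 0,"rz": 0.145,"fingers": 1},{"dx": 3,"dy": 38,"dz": 0,"rx": 0,"ry": 0,"rz": 0.145,"fingers": 1},{"dx": 3,"dy": 38,"dz": 0,"rx": 0,"ry": 0,"rz": 0.145,"fingers": 1},{"dx": 3,"dy": 38,"dz": 0,"rx": 0,"ry": 0,"rz": 0.145,"fingers": 1},{"dx": 3,"dy": 38,"dz": 0,"rx": 0,"ry": 0,"rz": 0.145,"fingers": 1},{"dx": 3,"dy": 38,"dz": 0,"rx": 0,"ry": 0,"rz": 0.145,"fingers": 1}])

```text
clock: 15.7
tcp_pos: [0.507, -0.0436, 0.2601]
orientation: [-0.001, -0.572, 0.821, 0.001]
wrist_force: [0.8, 0.4, -1.7]
finger_gap: 0.0133
```

Emit:
servo_tool(deltas=[{"dx": 3,"dy": 38,"dz": 0,"rx": 0,"ry": 0,"rz": 0.145,"fingers": 1},{"dx": 3,"dy": 38,"dz": 0,"rx": 0,"ry": 0,"rz": 0.145,"fingers": 1},{"dx": 3,"dy": 38,"dz": 0,"rx": 0,"ry": 0,"rz": 0.145,"fingers": 1},{"dx": 3,"dy": 38,"dz": 0,"rx": 0,"ry": 0,"rz": 0.145,"fingers": 1},{"dx": 3,"dy": 38,"dz": 0,"rx": 0,"ry": 0,"rz": 0.145,"fingers": 1},{"dx": 3,"dy": 38,"dz": 0,"rx": 0,"ry": 0,"rz": 0.145,"fingers": 1},{"dx": 0,"dy": 0,"dz": 0,"rx": 0,"ry": 0,"rz": 0,"fingers": 1},{"dx": 0,"dy": 0,"dz": 0,"rx": 0,"ry": 0,"rz": 0,"fingers": 1}])

```text
clock: 16.5
tcp_pos: [0.5251, 0.1833, 0.2601]
orientation: [0.001, 0.863, -0.505, -0.001]
wrist_force: [0.3, -0.5, -2.1]
finger_gap: 0.013
```

Emit:
servo_tool(deltas=[{"dx": 2.4,"dy": 5,"dz": -20,"rx": 0,"ry": 0,"rz": 0.005,"fingers": 1},{"dx": 2.4,"dy": 4.7,"dz": -20,"rx": 0,"ry": 0,"rz": 0,"fingers": 1},{"dx": 0,"dy": 0,"dz": -15,"rx": 0,"ry": 0,"rz": 0,"fingers": 1},{"dx": 0,"dy": 0,"dz": 0,"rx": 0,"ry": 0,"rz": 0,"fingers": 1},{"dx": 0,"dy": 0,"dz": 0,"rx": 0,"ry": 0,"rz": 0,"fingers": 1},{"dx": 0,"dy": 0,"dz": 0,"rx": 0,"ry": 0,"rz": 0,"fingers": 1}])

```text
clock: 17.1
tcp_pos: [0.5314, 0.1917, 0.2077]
orientation: [-0.0, 0.864, -0.504, 0.0]
wrist_force: [-0.0, 0.4, -2.7]
finger_gap: 0.0127
```

```bash
cat > ov.py <<'E'
from h import *
import sys
def run(name,ring=(559.5,140.8),off=60.,hth=.516):
    s=env.get_state();q=s["orientation"];tcp=s["tcp_pos"]
    psi=2*np.arctan2(q[2],q[1])-np.pi+0
    ex=np.array([np.cos(psi),np.sin(psi),0]);ey=np.array([-ex[1],ex[0],0])
    o=tcp-ex*off/1000;o[2]=tcp[2]-.0792
    print("tcp",tcp.round(4),"psi",psi,"pins mid",(o*1000).round(1))
    outs=[]
    for n in("top","side"):
        c=read_camera(n)
        P=lambda p:proj(c,p)
        head=[P(o+ex*a+ey*b+np.array([0,0,.023])) for a,b in((-.012,-.029),(.012,-.029),(.012,.029),(-.012,.029))]
        R=np.array([ring[0]/1e3,ring[1]/1e3,.116])
        circ=[P(R+.033*np.array([np.cos(t),np.sin(t),0])) for t in np.linspace(0,2*np.pi,24)]
        cu,cv=P(o+[0,0,.012]).astype(int);w,h,k=(45,35,6) if n=="top" else (45,40,6)
        w=33
        b=(cu-w,cv-h,cu+w,cv+h)
        a=cv2.convertScaleAbs(cv2.resize(c["img"][b[1]:b[3],b[0]:b[2],::-1],None,fx=k,fy=k,interpolation=cv2.INTER_CUBIC),alpha=1.6)
        d=lambda p:(int((p[0]+.5-b[0])*k),int((p[1]+.5-b[1])*k))
        for p in head: cv2.circle(a,d(p),2,(0,0,255),-1)
        for p in circ: cv2.circle(a,d(p),1,(255,0,0),-1)
        for sg in(-1,1):
            cv2.circle(a,d(P(R+sg*.022*np.array([np.cos(hth),np.sin(hth),0]))),2,(0,255,0),-1)
        print(n,"crop",b,"head px",[d(p) for p in head]);outs.append(a)
    H=max(a.shape[0] for a in outs)
    cv2.imwrite("pics/"+name,np.hstack([cv2.copyMakeBorder(a,0,H-a.shape[0],0,4,cv2.BORDER_CONSTANT) for a in outs]))
run(sys.argv[1])
E
python3 ov.py o7.png
```

```text
tcp [0.5314 0.1917 0.2077] psi -4.198439797720789 pins mid [560.9 139.5 128.5]
top crop (np.int64(187), np.int64(142), np.int64(253), np.int64(212)) head px [(188, 140), (137, 168), (203, 286), (254, 257)]
side crop (np.int64(249), np.int64(197), np.int64(315), np.int64(277)) head px [(107, 219), (127, 259), (293, 224), (269, 186)]
```

View pics/o7.png

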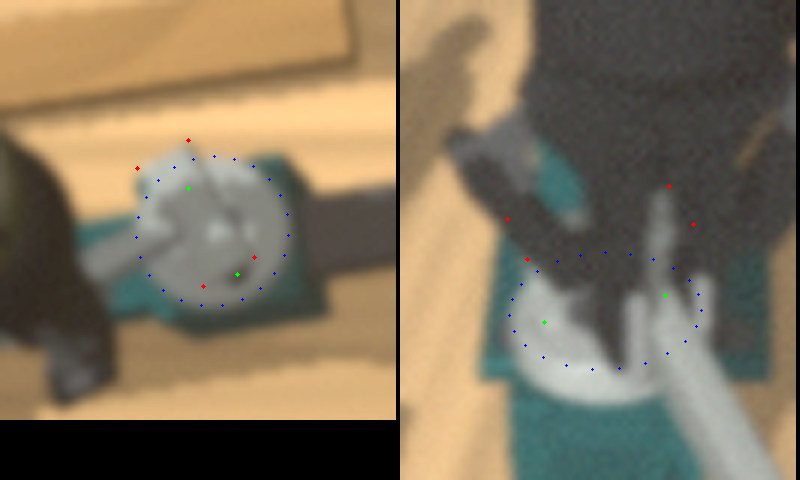

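```bash
python3 - <<'E'
from h import *
T=read_camera("top");np.save("T7.npy",T["img"])
acc=np.mean([read_camera("top")["img"][:,:,::-1].astype(np.float32) for _ in range(8)],0)
np.save("T7.npy",acc)
b=(200,150,270,215)
a=cv2.resize(acc[b[1]:b[3],b[0]:b[2]],None,fx=8,fy=8,interpolation=cv2.INTER_CUBIC)*1.6
o=cv2.imread("pics/c5.png")[:520,:560].astype(np.float32)
x0,x1,y0,y1=0,320,80,400
A=a[y0:y1,x0:x1];O=o[y0:y1,x0:x1]
st=lambda x:np.clip((x-60)*1.6,0,255).astype(np.uint8)
D=np.clip(128+(A-O)*1.5,0,255).astype(np.uint8)
out=cv2.resize(np.hstack([st(A*.9),D]),None,fx=1.25,fy=1.25,interpolation=cv2.INTER_CUBIC)
cv2.imwrite("pics/d8.png",out);print(out.shape)
# predicted head corners etc in this picture's coordinates
s=env.get_state();q=s["orientation"];tcp=s["tcp_pos"];psi=2*np.arctan2(q[2],q[1])-np.pi
ex=np.array([np.cos(psi),np.sin(psi),0]);ey=np.array([-ex[1],ex[0],0]);o_=tcp-ex*.06;o_[2]-=.0792
d=lambda p:np.round((((proj(T,p)+.5-[200,150])*8)-[x0,y0])*1.25).tolist()
print("top corners",[d(o_+ex*a+ey*b_+[0,0,.023]) for a,b_ in((-.012,-.029),(.012,-.029),(.012,.029),(-.012,.029))])
print("bottom corners",[d(o_+ex*a+ey*b_+[0,0,.011]) for a,b_ in((-.012,-.029),(.012,-.029),(.012,.029),(-.012,.029))])
print("handle top edges",[d(o_+ex*a+ey*b_+[0,0,.033]) for a,b_ in((.012,-.007),(.012,.007),(.04,-.007),(.04,.007))])
print(tcp)
E
```

```text
(400, 800, 3)
top corners [[181.0, 56.0], [98.0, 103.0], [208.0, 299.0], [292.0, 252.0]]
bottom corners [[193.0, 66.0], [110.0, 112.0], [219.0, 307.0], [302.0, 259.0]]
handle top edges [[129.0, 170.0], [156.0, 218.0], [29.0, 226.0], [56.0, 274.0]]
[0.53091251 0.19242312 0.20697484]
```

View pics/d8.png

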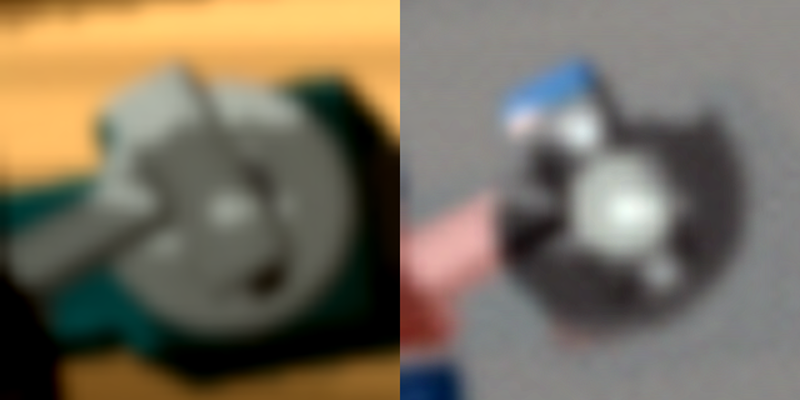

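Emit:
servo_tool(deltas=[{"dx": 0,"dy": 1.5,"dz": -4,"rx": 0,"ry": 0,"rz": 0,"fingers": 1},{"dx": 0,"dy": 0,"dz": -3,"rx": 0,"ry": 0,"rz": 0,"fingers": 1},{"dx": 0,"dy": 0,"dz": -3,"rx": 0,"ry": 0,"rz": 0,"fingers": 1},{"dx": 0,"dy": 0,"dz": -2,"rx": 0,"ry": 0,"rz": 0,"fingers": 1},{"dx": 0,"dy": 0,"dz": -2,"rx": 0,"ry": 0,"rz": 0,"fingers": 1},{"dx": 0,"dy": 0,"dz": -1,"rx": 0,"ry": 0,"rz": 0,"fingers": 1},{"dx": 0,"dy": 0,"dz": 0,"rx": 0,"ry": 0,"rz": 0,"fingers": 1}])

```text
clock: 18.35
tcp_pos: [0.5309, 0.1938, 0.1918]
orientation: [0.0, 0.864, -0.504, -0.0]
wrist_force: [-0.6, 0.6, -2.5]
finger_gap: 0.013
```

Emit:
servo_tool(deltas=[{"dx": 0,"dy": 0,"dz": -2,"rx": 0,"ry": 0,"rz": 0,"fingers": 1},{"dx": 0,"dy": 0,"dz": -2,"rx": 0,"ry": 0,"rz": 0,"fingers": 1},{"dx": 0,"dy": 0,"dz": -1,"rx": 0,"ry": 0,"rz": 0,"fingers": 1},{"dx": 0,"dy": 0,"dz": 0,"rx": 0,"ry": 0,"rz": 0,"fingers": 1}])

```text
clock: 18.75
tcp_pos: [0.5308, 0.1938, 0.1867]
orientation: [0.0, 0.864, -0.504, -0.0]
wrist_force: [-0.4, -0.4, -3.2]
finger_gap: 0.0124
```

Emit:
servo_tool(deltas=[{"dx": 0,"dy": 0,"dz": -1,"rx": 0,"ry": 0,"rz": 0,"fingers": 1},{"dx": 0,"dy": 0,"dz": -1,"rx": 0,"ry": 0,"rz": 0,"fingers": 1},{"dx": 0,"dy": 0,"dz": -1,"rx": 0,"ry": 0,"rz": 0,"fingers": 1},{"dx": 0,"dy": 0,"dz": 0,"rx": 0,"ry": 0,"rz": 0,"fingers": 1}])

```text
clock: 19.15
tcp_pos: [0.531, 0.1939, 0.1842]
orientation: [-0.0, 0.864, -0.504, 0.0]
wrist_force: [-0.5, 0.6, -1.2]
finger_gap: 0.0128
```

Emit:
servo_tool(deltas=[{"dx": 5.4,"dy": 2.7,"dz": 0,"rx": 0,"ry": 0,"rz": -0.1,"fingers": 1},{"dx": 5.6,"dy": 2.1,"dz": 0,"rx": 0,"ry": 0,"rz": -0.1,"fingers": 1},{"dx": 5.8,"dy": 1.6,"dz": 0,"rx": 0,"ry": 0,"rz": -0.1,"fingers": 1},{"dx": 5.9,"dy": 1,"dz": 0,"rx": 0,"ry": 0,"rz": -0.1,"fingers": 1},{"dx": 0,"dy": 0,"dz": 0,"rx": 0,"ry": 0,"rz": 0,"fingers": 1}])

```text
clock: 19.65
tcp_pos: [0.5536, 0.2011, 0.1841]
orientation: [0.0, 0.746, -0.665, -0.0]
wrist_force: [-3.1, -0.8, 1.6]
finger_gap: 0.0128
```

```bash
cat > st.py <<'E'
from h import *
s=env.get_state();q=s["orientation"];t=s["tcp_pos"];psi=(2*np.arctan2(q[2],q[1])-np.pi)%(2*np.pi)
print((t*1000).round(1),"psi",round(psi,3),"pins",(t[:2]*1000-60*np.array([np.cos(psi),np.sin(psi)])).round(1),"F",s["wrist_force"].round(1),"M",s["ft_torque"].round(2),s["joint_pos"].round(2),s["clock"])
E
python3 st.py
```

```text
[553.6 201.1 184.1] psi 1.686 pins [560.5 141.4] F [-3.1 -0.8  1.6] M [-0.44  0.42 -0.13] [ 0.21  0.4  -0.13  1.04 -0.   -1.47] 19.65
```

Emit:
servo_tool(deltas=[{"dx": 6,"dy": 0.4,"dz": 0,"rx": 0,"ry": 0,"rz": -0.1,"fingers": 1},{"dx": 6,"dy": -0.2,"dz": 0,"rx": 0,"ry": 0,"rz": -0.1,"fingers": 1},{"dx": 5.9,"dy": -0.8,"dz": 0,"rx": 0,"ry": 0,"rz": -0.1,"fingers": 1},{"dx": 5.8,"dy": -1.4,"dz": 0,"rx": 0,"ry": 0,"rz": -0.1,"fingers": 1},{"dx": 0,"dy": 0,"dz": 0,"rx": 0,"ry": 0,"rz": 0,"fingers": 1}])

```text
clock: 20.15
tcp_pos: [0.5771, 0.1988, 0.184]
orientation: [-0.001, -0.6, 0.8, 0.0]
wrist_force: [-2.4, -2.5, 1.8]
finger_gap: 0.013
```

```bash
python3 st.py
```

```text
[577.1 198.8 184. ] psi 1.287 pins [560.3 141.2] F [-2.4 -2.5  1.8] M [-0.54  0.6  -0.11] [ 0.2   0.44 -0.07  1.06 -0.   -1.09] 20.15
```

Turning freely. I'll go on in smaller steps towards the stop.

Emit:
servo_tool(deltas=[{"dx": 5.7,"dy": -2,"dz": 0,"rx": 0,"ry": 0,"rz": -0.1,"fingers": 1},{"dx": 2.8,"dy": -1.2,"dz": 0,"rx": 0,"ry": 0,"rz": -0.05,"fingers": 1},{"dx": 0,"dy": 0,"dz": 0,"rx": 0,"ry": 0,"rz": 0,"fingers": 1}])

```text
clock: 20.45
tcp_pos: [0.5852, 0.1956, 0.184]
orientation: [-0.001, -0.539, 0.842, 0.0]
wrist_force: [-4.0, -2.0, 3.1]
finger_gap: 0.013
```

Emit:
servo_tool(deltas=[{"dx": 2.6,"dy": -1.3,"dz": 0,"rx": 0,"ry": 0,"rz": -0.05,"fingers": 1},{"dx": 2.6,"dy": -1.4,"dz": 0,"rx": 0,"ry": 0,"rz": -0.05,"fingers": 1},{"dx": 0,"dy": 0,"dz": 0,"rx": 0,"ry": 0,"rz": 0,"fingers": 1}])

```text
clock: 20.75
tcp_pos: [0.5903, 0.1929, 0.184]
orientation: [-0.001, -0.496, 0.868, -0.0]
wrist_force: [-3.2, -4.4, 2.7]
finger_gap: 0.0126
```

```bash
python3 st.py
```

```text
[590.3 192.9 184. ] psi 1.039 pins [559.9 141.2] F [-3.2 -4.4  2.7] M [-0.71  0.93 -0.11] [ 0.19  0.46 -0.04  1.08 -0.   -0.85] 20.75
```

Emit:
servo_tool(deltas=[{"dx": 2.5,"dy": -1.6,"dz": 0,"rx": 0,"ry": 0,"rz": -0.05,"fingers": 1},{"dx": 2.5,"dy": -1.7,"dz": 0,"rx": 0,"ry": 0,"rz": -0.05,"fingers": 1},{"dx": 0,"dy": 0,"dz": 0,"rx": 0,"ry": 0,"rz": 0,"fingers": 1},{"dx": 0,"dy": 0,"dz": 0,"rx": 0,"ry": 0,"rz": 0,"fingers": 1}])

```text
clock: 21.15
tcp_pos: [0.5939, 0.1905, 0.1839]
orientation: [-0.002, -0.455, 0.891, 0.001]
wrist_force: [-7.8, -1.1, 4.7]
finger_gap: 0.0132
```

```bash
python3 st.py
```

```text
[593.9 190.5 183.9] psi 0.944 pins [558.7 141.9] F [-7.8 -1.1  4.7] M [-0.39  1.59  1.21] [ 0.18  0.47 -0.03  1.08  0.   -0.76] 21.15
```

Emit:
servo_tool(deltas=[{"dx": 2.4,"dy": -1.8,"dz": 0,"rx": 0,"ry": 0,"rz": -0.04,"fingers": 1},{"dx": 0,"dy": 0,"dz": 0,"rx": 0,"ry": 0,"rz": 0,"fingers": 1},{"dx": 0,"dy": 0,"dz": 0,"rx": 0,"ry": 0,"rz": 0,"fingers": 1}])

```text
clock: 21.45
tcp_pos: [0.5948, 0.1891, 0.1837]
orientation: [-0.003, -0.438, 0.899, 0.002]
wrist_force: [-12.1, -1.1, 6.6]
finger_gap: 0.0127
```

```bash
python3 st.py
```

```text
[594.8 189.1 183.7] psi 0.906 pins [557.8 141.9] F [-12.1  -1.1   6.6] M [-0.24  2.28  1.86] [ 0.18  0.47 -0.02  1.09  0.   -0.73] 21.45
```

The turning moment rose from 0.1 to 1.9 N m, so the ring is on its stop after about 1.15 rad. I'll ease off within the pin slack and then lift.

Emit:
servo_tool(deltas=[{"dx": -2.3,"dy": 1.4,"dz": 0,"rx": 0,"ry": 0,"rz": 0.04,"fingers": 1},{"dx": -2.3,"dy": 1.4,"dz": 0,"rx": 0,"ry": 0,"rz": 0.04,"fingers": 1},{"dx": 0,"dy": 0,"dz": 0,"rx": 0,"ry": 0,"rz": 0,"fingers": 1},{"dx": 0,"dy": 0,"dz": 0,"rx": 0,"ry": 0,"rz": 0,"fingers": 1}])

```text
clock: 21.85
tcp_pos: [0.5928, 0.191, 0.184]
orientation: [-0.001, -0.47, 0.882, 0.0]
wrist_force: [-5.1, -2.3, 3.8]
finger_gap: 0.0127
```

```bash
python3 st.py
```

```text
[592.8 191.  184. ] psi 0.979 pins [559.4 141.2] F [-5.1 -2.3  3.8] M [-0.65  1.15  0.37] [ 0.18  0.46 -0.03  1.08 -0.   -0.8 ] 21.85
```

Emit:
servo_tool(deltas=[{"dx": -2,"dy": 1,"dz": 0,"rx": 0,"ry": 0,"rz": 0.04,"fingers": 1},{"dx": 0,"dy": 0,"dz": 0,"rx": 0,"ry": 0,"rz": 0,"fingers": 1},{"dx": 0,"dy": 0,"dz": 0,"rx": 0,"ry": 0,"rz": 0,"fingers": 1}])

```text
clock: 22.15
tcp_pos: [0.5917, 0.1919, 0.184]
orientation: [-0.0, -0.487, 0.874, -0.0]
wrist_force: [-3.7, -2.3, 2.7]
finger_gap: 0.0126
```

```bash
python3 st.py
```

```text
[591.7 191.9 184. ] psi 1.016 pins [560.1 140.9] F [-3.7 -2.3  2.7] M [-0.66  0.84  0.06] [ 0.18  0.46 -0.04  1.08 -0.   -0.83] 22.15
```

Emit:
servo_tool(deltas=[{"dx": 0,"dy": 0,"dz": 2,"rx": 0,"ry": 0,"rz": 0,"fingers": 1},{"dx": 0,"dy": 0,"dz": 3,"rx": 0,"ry": 0,"rz": 0,"fingers": 1},{"dx": 0,"dy": 0,"dz": 3,"rx": 0,"ry": 0,"rz": 0,"fingers": 1},{"dx": 0,"dy": 0,"dz": 4,"rx": 0,"ry": 0,"rz": 0,"fingers": 1},{"dx": 0,"dy": 0,"dz": 10,"rx": 0,"ry": 0,"rz": 0,"fingers": 1},{"dx": 0,"dy": 0,"dz": 25,"rx": 0,"ry": 0,"rz": 0,"fingers": 1},{"dx": 0,"dy": 0,"dz": 30,"rx": 0,"ry": 0,"rz": 0,"fingers": 1},{"dx": 0,"dy": 0,"dz": 0,"rx": 0,"ry": 0,"rz": 0,"fingers": 1}])

```text
clock: 22.95
tcp_pos: [0.5947, 0.1928, 0.267]
orientation: [0.005, -0.487, 0.874, -0.002]
wrist_force: [0.4, 0.4, -3.4]
finger_gap: 0.0123
```

```bash
python3 st.py
```

```text
[594.7 192.8 267. ] psi 1.016 pins [563.1 141.8] F [ 0.4  0.4 -3.4] M [ 0.   -0.04  0.  ] [ 0.19  0.42  0.1   1.25  0.   -0.83] 22.95
```

Emit:
servo_tool(deltas=[{"dx": -7.7,"dy": -38.7,"dz": 0,"rx": 0,"ry": 0,"rz": -0.069,"fingers": 1},{"dx": -7.7,"dy": -38.7,"dz": 0,"rx": 0,"ry": 0,"rz": -0.069,"fingers": 1},{"dx": -7.7,"dy": -38.7,"dz": 0,"rx": 0,"ry": 0,"rz": -0.069,"fingers": 1},{"dx": -7.7,"dy": -38.7,"dz": 0,"rx": 0,"ry": 0,"rz": -0.069,"fingers": 1},{"dx": -7.7,"dy": -38.7,"dz": 0,"rx": 0,"ry": 0,"rz": -0.069,"fingers": 1},{"dx": -7.7,"dy": -38.7,"dz": 0,"rx": 0,"ry": 0,"rz": -0.069,"fingers": 1},{"dx": -7.7,"dy": -38.7,"dz": 0,"rx": 0,"ry": 0,"rz": -0.069,"fingers": 1}])

```text
clock: 23.65
tcp_pos: [0.5378, -0.0803, 0.261]
orientation: [0.001, -0.262, 0.965, -0.0]
wrist_force: [1.0, -0.5, -2.9]
finger_gap: 0.0126
```

Emit:
servo_tool(deltas=[{"dx": -7.7,"dy": -38.7,"dz": 0,"rx": 0,"ry": 0,"rz": -0.069,"fingers": 1},{"dx": -7.7,"dy": -38.7,"dz": 0,"rx": 0,"ry": 0,"rz": -0.069,"fingers": 1},{"dx": -7.7,"dy": -38.7,"dz": 0,"rx": 0,"ry": 0,"rz": -0.069,"fingers": 1},{"dx": -7.7,"dy": -38.7,"dz": 0,"rx": 0,"ry": 0,"rz": -0.069,"fingers": 1},{"dx": -7.7,"dy": -38.7,"dz": 0,"rx": 0,"ry": 0,"rz": -0.069,"fingers": 1},{"dx": -7.7,"dy": -38.7,"dz": 0,"rx": 0,"ry": 0,"rz": -0.069,"fingers": 1},{"dx": -7.7,"dy": -38.7,"dz": 0,"rx": 0,"ry": 0,"rz": -0.069,"fingers": 1},{"dx": 0,"dy": 0,"dz": 0,"rx": 0,"ry": 0,"rz": 0,"fingers": 1}])

```text
clock: 24.45
tcp_pos: [0.4834, -0.3548, 0.2605]
orientation: [0.001, -0.022, 1.0, -0.002]
wrist_force: [0.2, 0.3, -3.3]
finger_gap: 0.013
```

Emit:
servo_tool(deltas=[{"dx": 0,"dy": 0,"dz": -40,"rx": 0,"ry": 0,"rz": 0,"fingers": 1},{"dx": 0,"dy": 0,"dz": -40,"rx": 0,"ry": 0,"rz": 0,"fingers": 1},{"dx": 0,"dy": 0,"dz": -40,"rx": 0,"ry": 0,"rz": 0,"fingers": 1},{"dx": 0,"dy": 0,"dz": -20,"rx": 0,"ry": 0,"rz": 0,"fingers": 1},{"dx": 0,"dy": 0,"dz": 0,"rx": 0,"ry": 0,"rz": 0,"fingers": 1},{"dx": 0,"dy": 0,"dz": 0,"rx": 0,"ry": 0,"rz": 0,"fingers": 1},{"dx": 0,"dy": 0,"dz": 0,"rx": 0,"ry": 0,"rz": 0,"fingers": 1}])

```text
clock: 25.15
tcp_pos: [0.4852, -0.3505, 0.1229]
orientation: [0.001, -0.025, 1.0, -0.001]
wrist_force: [-0.7, -0.2, -2.3]
finger_gap: 0.0127
```

```bash
python3 st.py
```

```text
[ 485.2 -350.5  122.9] psi 0.051 pins [ 425.3 -353.5] F [-0.7 -0.2 -2.3] M [ 0.03 -0.    0.01] [-0.76  0.47 -0.19  0.91  0.   -0.81] 25.15
```

Emit:
servo_tool(deltas=[{"dx": 0,"dy": 0,"dz": -15,"rx": 0,"ry": 0,"rz": 0,"fingers": 1},{"dx": 0,"dy": 0,"dz": -12,"rx": 0,"ry": 0,"rz": 0,"fingers": 1},{"dx": 0,"dy": 0,"dz": -6,"rx": 0,"ry": 0,"rz": 0,"fingers": 1},{"dx": 0,"dy": 0,"dz": -3,"rx": 0,"ry": 0,"rz": 0,"fingers": 1},{"dx": 0,"dy": 0,"dz": -1,"rx": 0,"ry": 0,"rz": 0,"fingers": 1},{"dx": 0,"dy": 0,"dz": 0,"rx": 0,"ry": 0,"rz": 0,"fingers": 1},{"dx": 0,"dy": 0,"dz": 0,"rx": 0,"ry": 0,"rz": 0,"fingers": 1}])

```text
clock: 25.85
tcp_pos: [0.4843, -0.35, 0.0844]
orientation: [0.0, -0.025, 1.0, -0.0]
wrist_force: [-0.0, 0.4, -3.3]
finger_gap: 0.0127
```

Emit:
servo_tool(deltas=[{"dx": 0,"dy": 0,"dz": -1,"rx": 0,"ry": 0,"rz": 0,"fingers": 1},{"dx": 0,"dy": 0,"dz": 0,"rx": 0,"ry": 0,"rz": 0,"fingers": 1},{"dx": 0,"dy": 0,"dz": 0,"rx": 0,"ry": 0,"rz": 0,"fingers": 1}])

```text
clock: 26.15
tcp_pos: [0.484, -0.3498, 0.083]
orientation: [0.0, -0.025, 1.0, -0.0]
wrist_force: [0.4, -0.3, -3.2]
finger_gap: 0.013
```

Emit:
servo_tool(deltas=[{"dx": 0,"dy": 0,"dz": -0.7,"rx": 0,"ry": 0,"rz": 0,"fingers": 1},{"dx": 0,"dy": 0,"dz": 0,"rx": 0,"ry": 0,"rz": 0,"fingers": 1},{"dx": 0,"dy": 0,"dz": 0,"rx": 0,"ry": 0,"rz": 0,"fingers": 1}])

```text
clock: 26.45
tcp_pos: [0.4841, -0.3498, 0.0823]
orientation: [0.0, -0.025, 1.0, -0.0]
wrist_force: [0.0, -0.7, -2.0]
finger_gap: 0.0127
```

Emit:
servo_tool(deltas=[{"dx": 0,"dy": 0,"dz": -0.7,"rx": 0,"ry": 0,"rz": 0,"fingers": 1},{"dx": 0,"dy": 0,"dz": 0,"rx": 0,"ry": 0,"rz": 0,"fingers": 1},{"dx": 0,"dy": 0,"dz": 0,"rx": 0,"ry": 0,"rz": 0,"fingers": 1}])

```text
clock: 26.75
tcp_pos: [0.4841, -0.3498, 0.0823]
orientation: [0.0, -0.025, 1.0, -0.0]
wrist_force: [-1.7, 1.5, 5.8]
finger_gap: 0.0126
```

Emit:
servo_tool(deltas=[{"dx": 0,"dy": 0,"dz": 0,"rx": 0,"ry": 0,"rz": 0,"fingers": 0.5},{"dx": 0,"dy": 0,"dz": 0,"rx": 0,"ry": 0,"rz": 0,"fingers": 0},{"dx": 0,"dy": 0,"dz": 0,"rx": 0,"ry": 0,"rz": 0,"fingers": -1},{"dx": 0,"dy": 0,"dz": 0,"rx": 0,"ry": 0,"rz": 0,"fingers": -1},{"dx": 0,"dy": 0,"dz": 0,"rx": 0,"ry": 0,"rz": 0,"fingers": -1},{"dx": 0,"dy": 0,"dz": 20,"rx": 0,"ry": 0,"rz": 0,"fingers": -1},{"dx": 0,"dy": 0,"dz": 40,"rx": 0,"ry": 0,"rz": 0,"fingers": -1},{"dx": 0,"dy": 0,"dz": 50,"rx": 0,"ry": 0,"rz": 0,"fingers": -1}])

```text
clock: 27.55
tcp_pos: [0.4829, -0.3487, 0.1904]
orientation: [-0.002, -0.025, 1.0, 0.002]
wrist_force: [1.0, -1.4, -0.2]
finger_gap: 0.0854
```

Emit:
servo_tool(deltas=[{"dx": -10,"dy": -10,"dz": 50,"rx": 0,"ry": 0,"rz": -0.1,"fingers": -1},{"dx": -40,"dy": -25,"dz": 20,"rx": 0,"ry": 0,"rz": -0.1,"fingers": -1},{"dx": -40,"dy": -30,"dz": 10,"rx": 0,"ry": 0,"rz": -0.1,"fingers": -1},{"dx": -40,"dy": -30,"dz": 10,"rx": 0,"ry": 0,"rz": -0.1,"fingers": -1},{"dx": -40,"dy": -30,"dz": 0,"rx": 0,"ry": 0,"rz": -0.1,"fingers": -1},{"dx": -40,"dy": -25,"dz": 0,"rx": 0,"ry": 0,"rz": -0.1,"fingers": -1},{"dx": -30,"dy": -20,"dz": 0,"rx": 0,"ry": 0,"rz": -0.1,"fingers": -1},{"dx": 0,"dy": 0,"dz": 0,"rx": 0,"ry": 0,"rz": 0,"fingers": -1}])

```text
clock: 28.35
tcp_pos: [0.2433, -0.5201, 0.2786]
orientation: [-0.0, 0.323, 0.946, -0.001]
wrist_force: [0.4, -0.3, -0.1]
finger_gap: 0.0854
```

```bash
python3 plate.py; python3 - <<'E'
from h import *
T=read_camera("top");S=read_camera("side")
def cr(c,b,k): return cv2.convertScaleAbs(cv2.resize(c["img"][b[1]:b[3],b[0]:b[2],::-1],None,fx=k,fy=k,interpolation=cv2.INTER_CUBIC),alpha=1.6)
o=np.zeros((600,800,3),np.uint8)
def put(a,x,y): o[y:y+a.shape[0],x:x+a.shape[1]]=a[:600-y,:800-x]
put(cr(T,(130,100,450,270),2.5),0,0)
put(cr(T,(205,160,245,202),4),0,430)
put(cr(S,(235,235,315,291),3),165,430)
put(cr(S,(235,275,305,325),3),410,430)
put(cr(S,(285,165,380,210),1.9),620,430)
cv2.imwrite("pics/f9.png",o)
E
python3 st.py
```

```text
start [603.8 337.  100. ]
now [588.2 387.1 100. ]
[ 247.  -517.4  278.6] psi 5.634 pins [ 199.2 -481.1] F [-0.2  0.8  0.3] M [ 0.04 -0.03 -0.01] [-1.27  0.32 -0.01  1.24  0.   -0.62] 28.5
```

View pics/f9.png

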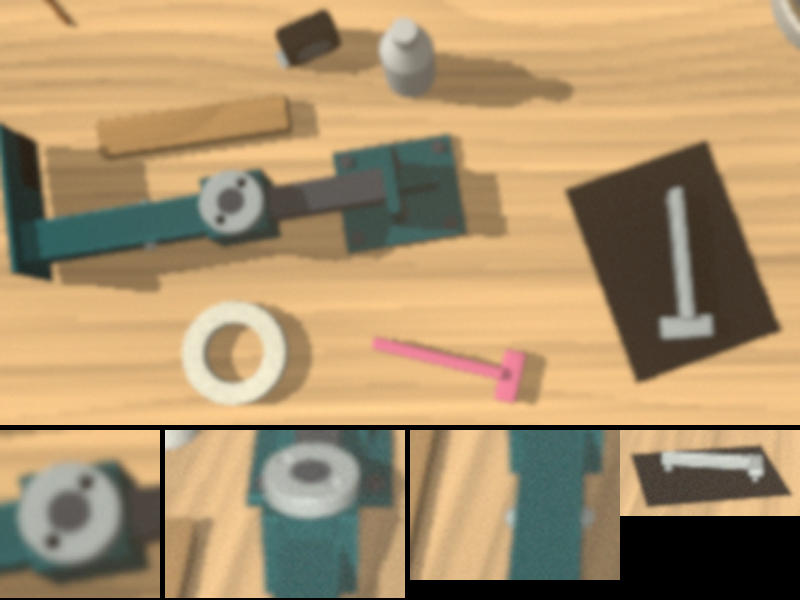

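```bash
python3 -c "
from h import *
print(job.hand_in())"
```

```text
the job is handed in; nothing more can be done
None
```

I finished the whole job and handed it in at about 28.5 s on the clock; hand-in reports no verdict.

- **Stop arm:** I squeezed both buttons flush and drew the sleeve out until it locked. The last picture puts the stop plate 50 to 52 mm further out, and both buttons show proud in the new holes.
- **Lock ring:** Both pins of the steel spanner went fully in, with the head on the ring's face. I turned it clockwise until the turning moment jumped from 0.1 to 1.9 N m and it would not go further. The holes turned by about 1.05 rad in the pictures. The spanner itself turned a little more, about 1.1 rad, which fits the play of the pins in the holes. I eased off before lifting and saw no sign of the ring turning back.
- **Spanner:** It is back on the mat where it was, standing on its pins and heel, released with the gripper well clear.
- **Bystanders:** I did not touch the rail, roll, tape measure or glue bottle, and they look undisturbed in the last picture. I did not measure their positions.

The cameras and the arm differed by 1 to 2 mm while I lined up the spanner. The pins still went in at the first try, and no other check failed.

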